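Dock the sharps box and clamp it down on the trolley

ROBOT

A 7-joint arm with a two-finger parallel gripper is mounted at the origin on the work surface. World frame = base frame: x ahead of the robot, y to its left, z up, the work surface at z = 0. Lengths are in m, angles in rad, forces in N, time in s.
With the tool pointing down it reaches from about 0.35 to 0.9 m from the base axis. Payload 8.1 kg.
Tool frame: the origin (TCP) lies between the finger pads; the fingertips stand 11 mm ahead of it and the grasp point (between the pads) lies 8 mm behind it; z points along the fingers, y is the line along which they close (so a half turn about z gives the same grasp; the last joint's range is limited). The gripper opens to 92 mm and grips with 3 to 60 N. Pads are 19 mm wide; open, the fingers measure 130 mm over their backs; the gripper's body (75 mm by 190 mm) begins 47 mm behind the grasp point.
Start: joints at [1.11, 0.434, 0.025, 1.573, -0.012, 1.134, -0.075], TCP at [0.219, -0.585, 0.238] pointing down, gripper open.
Joint ranges: [-2.62, 2.62], [-0.44, 2.09], [-1.27, 1.32], [0.08, 2.57], [-1.32, 4.46], [0.12, 2], [-2.74, 2.74]. Speed limits (rad/s): [2.22, 2.22, 3.01, 3.01, 3.14, 3.14, 3.14].

INTERFACE

Orientations are given as a rotation vector (axis times angle).
In Python, from cell import observe, get_image, camera_params, sign_off gives the robot as it stands.
- The arm moves only by the shell command python3 -m pendant 'ROWS' [FORCE]. ROWS is JSON, one flat list of numbers, 7 for each row, row after row: the shift along the tool's x, y, z in m, then the turn, a rotation vector about the tool's x, y, z in rad, then the finger opening in m, from 0 to 0.0918. In form: [dx, dy, dz, rx, ry, rz, jaw, dx, dy, dz, rx, ry, rz, jaw, ...]. A call has 1 to 10 rows; each row shifts and turns the commanded pose from where the row before left it, along the tool's axes as they then stand; what a row does not reach is not made up. A row lasts 1/8 s, in which the tool goes at most 62.5 mm and 10.7 degrees, less where a joint would pass 70% of its speed; a pose out of reach is approached as far as the arm can. A call is refused whole if a number of a shift passes 0.0625 or a number of a turn 0.188, either way. A call with a gripper value outside its range is refused whole. The fingers move at their own pace and stop on an object; FORCE is the grip in N (left out, the last holds). Time passes only in rows, so rows that do not move let the fingers close. It gives the time, the measured TCP pose, the force, the opening and the grip force at its end, in the units of the state.
- observe(): the state, without advancing time (a new reading comes with each control period).
- get_image(name): name is "scene" or "top"; returns the picture (400x640x3 uint8, red, green, blue); there is no depth.
- camera_params(name): a dict with "intrinsics" (3x3 intrinsics, pixels), "eye" and "rotation" of the camera in the world. Camera axes: x right, y down, z forward; pixel columns grow to the right and rows downward; lengths in m; the calibration is good to about 2 mm. A picture is of the moment at which its call begins. camera_params takes no time and is no camera call.
- sign_off(): hands the job in; it is judged then, once.
The state is a dict: "clock": time; "joints": joint angles; "dq": joint speeds; "joint_efforts": joint torques, N m; "position": TCP position; "ee_rot": TCP orientation; "force": force on the tool from outside, world axes, zero at the start; "ft_torque": the same for the moment, N m; "width": opening from 0.0 (shut) to 1.0 (fully open); "gripper_force": force on a finger pad.
Only numpy, scipy, OpenCV 4.12 (cv2) and the standard library are available. Lean on these libraries where they do the work, as an engineer would, in place of code of your own. Each camera call takes 0.05 s, during which the arm holds its last target. There are 200 camera calls.

TASK

Put the yellow sharps box upright into the cradle of the metal dock, slide it gently home against the blue stop and let go of it. Then push the red clamp handle over past its dead point and down until it bottoms on its end stop, and press it there for a moment with about 15 N, never over 30 N, so that the rubber pad holds the box. Do not slam the box into the stop (30 N at most), and leave the other things on the trolley where they are.

Things in the scene. Friction and masses are not known exactly. Their poses are not given: they have to be found in the camera images.
- sharps_box: Loose yellow sharps box with a flat red lid, 110 mm long (its x) x 50 mm wide (its y) x 70 mm high, 0.15 to 0.3 kg. Origin at the centre of its underside, z up. Rigid; take it across its 50 mm width from above, by the upper 30 mm. Either end may go to the stop.
- dock: Fixed metal dock. Origin at trolley-top height directly below the middle of the stop's face; x axis: the way the box is slid home; z up. Base plate 8 mm thick, 95 mm wide, x = -130 to 145 mm. Beyond the stop stand the dark cheeks of a horizontal-handle toggle clamp: x = 18 to 98 mm, y to +-23 mm, 96 mm high; the handle pivots between them.
- stop: Blue stop plate of the dock, 60 mm wide, 34 mm high, 8 mm thick. Origin at the foot of its face (the -x face, which the box must touch), 8 mm above the trolley; axes as the dock's. The box is home when its end touches this face, within 2.5 mm.
- handle: Steel clamp handle with the red bar. Origin on its pivot, x towards the bar. Push it with shut fingers to the dock's +x and down, do not grip it. Friction: about 2 N at the bar. From 18 degrees before the dead point the pad loads it, up to about 8 N, falling off at the dead point; left short of it, it springs back; past it, it snaps to its end stop. Force climbs steeply there.
- handle_grip (a point): Centre of the red bar: 60 mm long along the dock's y, 18 mm thick, 110 mm from the pivot. Elevation of the handle above the dock's +x: 97 to 81 degrees at the start, 14 at the dead point, 5 to 11 on the rigid end stop (bar's centre then 94 to 105.5 mm above the trolley: the stop is set differently each time, so feel for it).
- handle_pivot (a point): Fixed pivot point of the handle, at x = 75, y = 0, z = 85 mm in the dock's frame.
- pad: Black rubber pad, 20 mm in diameter, on a sprung spindle of the clamp arm; origin at the centre of its pressing face. Open: the arm stands up, pad about 150 mm above the trolley over dock x = 0 to 25 mm. As the handle is pushed it swings over to -x and down; closed, it presses on the lid at dock x = -37 mm with about 40 N.
- gel_bottle: Red gel bottle, 56 mm in diameter, 130 mm high, origin at the centre of its underside. Leave alone.
- swab_box: White and blue box of swabs, 60 x 100 x 45 mm, origin at the centre of its underside. Leave alone.
- teal_tray: Shallow teal tray, 130 x 200 x 28 mm, with a white capped syringe in it; origin at the centre of its underside. Leave alone.
- cradle (a point): Where the box's origin lies when it is home: dock x = -55, y = 0, z = 8 mm (top of base plate). The cradle around it is open above and at the dock's -x end; two blue side rails, inner faces at y = +-29 mm (4 mm play each side), run from x = -125 to -10 mm, tops 28 mm above the trolley.
Mind the look-alikes: they are no part of the job. Of the things like the sharps_box, leave any that is turquoise; of the rest the smaller one is meant.

How it is judged:
By the outcome, as a careful person would: the job done as asked, in the order asked, and still so for the second after the job is handed in, with the robot touching nothing.
It also fails if it takes over 70 s, if anything falls off the work surface, if the arm or the gripper's body presses on something with over 40 N, if the wrist force passes 120 N, or if a joint passes its speed limit or range.

## Working session

There is one attempt and no reset: what is moved stays moved. The work goes in short steps, Python scripts to look and compute and a shell command to move; the robot and the scene stay as the last step left them, time stands still between calls to the robot, and variables do not carry over. Pictures are saved under pics/ and viewed, at most 13 in all, crops included, and the job is handed in when it is done.

```bash
mkdir -p pics; python3 - <<'E'
from cell import *
import cv2,numpy as np
for n in("scene","top"):
    im=get_image(n); cv2.imwrite(f"pics/{n}0.png",im[:,:,::-1]); p=camera_params(n)
    print(n,np.round(p["intrinsics"],1).tolist(),np.round(p["eye"],3),np.round(p["rotation"],3).tolist())
s=observe();print({k:np.round(v,3).tolist() for k,v in s.items()})
E
```

```text
scene [[410.9, 0.0, 322.8], [0.0, 410.9, 200.4], [0.0, 0.0, 1.0]] [1.213 0.472 0.877] [-1.142, -2.335, 1.04]
top [[412.1, 0.0, 316.0], [0.0, 412.1, 203.0], [0.0, 0.0, 1.0]] [ 0.498 -0.058  1.446] [-2.207, 2.178, -0.088]
{'clock': 0.1, 'joints': [1.11, 0.435, 0.025, 1.574, -0.012, 1.134, -0.075], 'dq': [-0.0, -0.0, 0.0, -0.002, -0.001, 0.0, -0.0], 'joint_efforts': [0.001, -66.913, 0.987, -31.515, -0.061, 0.037, 0.0], 'position': [0.219, -0.585, 0.237], 'ee_rot': [-3.09, -0.559, 0.001], 'force': [0.891, -0.326, -0.372], 'ft_torque': [-0.004, 0.027, -0.012], 'gripper_force': 0.0, 'width': 0.998}
```

View pics/scene0.png

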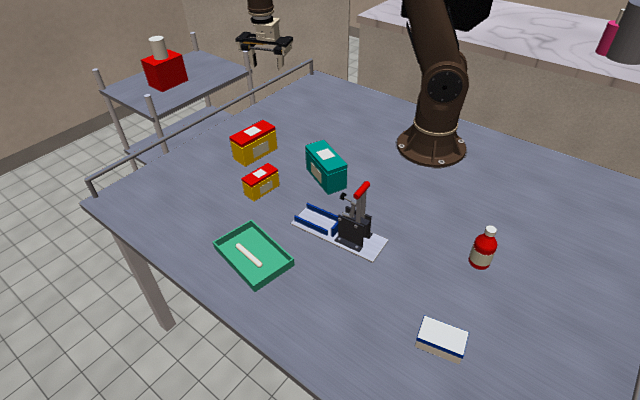

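View pics/top0.png

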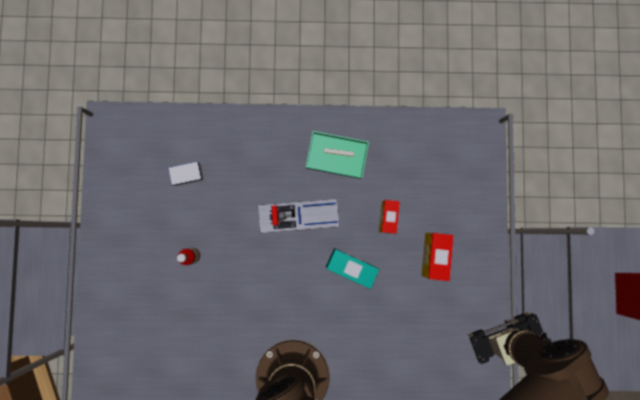

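The scene image shows three box-like things. There is a large yellow box at scene (254,143) / top (438,257), a small yellow one at scene (261,182) / top (390,216), and a turquoise one at scene (326,167) / top (352,268). The turquoise one is excluded, and the smaller yellow one is meant, so the target is top (390,216). The dock is at top (300,215), with its +x pointing left in that image (world +y).

```bash
cat > h.py <<'E'
import cv2,numpy as np
from cell import *
from scipy.spatial.transform import Rotation as R
P={n:camera_params(n) for n in("scene","top")}
def rot(n):
    r=np.array(P[n]["rotation"],float); return r if r.shape==(3,3) else R.from_rotvec(r).as_matrix()
def ray(n,uv,z):
    d=rot(n)@np.linalg.inv(P[n]["intrinsics"])@[uv[0],uv[1],1]; e=np.array(P[n]["eye"]); return e+d*(z-e[2])/d[2]
def proj(n,p):
    q=P[n]["intrinsics"]@(rot(n).T@(np.array(p)-P[n]["eye"])); return q[:2]/q[2]
def tri(a,b):
    A=[];B=[]
    for n,uv in(("scene",a),("top",b)):
        d=rot(n)@np.linalg.inv(P[n]["intrinsics"])@[uv[0],uv[1],1];d/=np.linalg.norm(d);M=np.eye(3)-np.outer(d,d);A.append(M);B.append(M@P[n]["eye"])
    return np.linalg.lstsq(np.vstack(A),np.hstack(B),rcond=None)[0]
def blobs(im,kind,roi,amin=6):
    x0,y0,x1,y1=roi; h=cv2.cvtColor(np.ascontiguousarray(im[y0:y1,x0:x1]),cv2.COLOR_RGB2HSV).astype(int);H,S,V=h[...,0],h[...,1],h[...,2]
    m={"red":((H<8)|(H>172))&(S>150)&(V>90),"blue":(H>100)&(H<125)&(S>140)&(V>50),"plate":(S<60)&(V>150)}[kind].astype(np.uint8)
    c,_=cv2.findContours(m,0,cv2.CHAIN_APPROX_NONE); out=[]
    for k in sorted(c,key=cv2.contourArea,reverse=True):
        if cv2.contourArea(k)<amin: continue
        out.append((cv2.contourArea(k),k.reshape(-1,2)+[x0,y0]))
    return out
E
python3 - <<'E'
from h import *
print("proj chk",proj("top",[0,0,0]),proj("scene",[0,0,0]))
t=get_image("top");s=get_image("scene")
def rep(n,im,kind,roi,z):
    for a,k in blobs(im,kind,roi):
        r=cv2.minAreaRect(k.astype(np.float32)); w=np.array([ray(n,c,z)[:2] for c in cv2.boxPoints(r)])
        print(n,kind,int(a),"px",np.round(r[0],1),"ctr",w.mean(0).round(4),"corners",w.round(3).tolist(),"sides",np.linalg.norm(w[1]-w[0]).round(3),np.linalg.norm(w[2]-w[1]).round(3))
rep("top",t,"red",(372,190,410,245),.07); rep("scene",s,"red",(235,155,285,195),.07)
rep("top",t,"red",(255,195,300,235),.19); rep("scene",s,"red",(345,175,380,205),.19)
rep("top",t,"blue",(250,190,350,240),.028); rep("scene",s,"blue",(285,195,345,240),.028)
rep("top",t,"plate",(250,190,350,240),.008)
a=cv2.resize(t[180:300,245:465],None,fx=3.6,fy=3.6,interpolation=2)[:300]
a=cv2.resize(t[185:250,250:415],None,fx=4.8,fy=4.8,interpolation=2)
b=cv2.resize(s[110:260,225:395],None,fx=1.9,fy=1.9,interpolation=2)
b=cv2.copyMakeBorder(b,0,0,0,a.shape[1]-b.shape[1],0)
cv2.imwrite("pics/c1.png",np.vstack([a,b])[:600,:,::-1])
E
```

```text
proj chk [292.0386242  376.88422901] [430.01826926 146.80583543]
top red 442 px [390.1 216.3] ctr [ 0.5505 -0.3222] corners [[0.499, -0.292], [0.607, -0.302], [0.602, -0.353], [0.494, -0.342]] sides 0.109 0.05
scene red 326 px [259.3 174.2] ctr [ 0.5503 -0.3186] corners [[0.601, -0.351], [0.474, -0.34], [0.502, -0.285], [0.624, -0.298]] sides 0.127 0.062
top red 85 px [274.5 215.5] ctr [0.5437 0.0537] corners [[0.573, 0.062], [0.573, 0.047], [0.515, 0.046], [0.515, 0.061]] sides 0.015 0.058
scene red 111 px [361.2 189.7] ctr [0.5371 0.0512] corners [[0.57, 0.045], [0.498, 0.038], [0.505, 0.058], [0.575, 0.064]] sides 0.072 0.021
scene blue 166 px [325.2 214.6] ctr [ 0.5342 -0.072 ] corners [[0.539, -0.144], [0.473, -0.145], [0.533, 0.002], [0.592, -0.001]] sides 0.066 0.158
scene blue 139 px [310.6 224.7] ctr [ 0.594 -0.078] corners [[0.608, -0.133], [0.591, -0.141], [0.58, -0.022], [0.597, -0.016]] sides 0.019 0.119
top plate 692 px [311.7 214.4] ctr [ 0.5561 -0.06  ] corners [[0.592, 0.031], [0.609, -0.143], [0.52, -0.151], [0.503, 0.023]] sides 0.175 0.089
top plate 231 px [267.3 218.1] ctr [0.5411 0.0947] corners [[0.582, 0.129], [0.59, 0.073], [0.5, 0.06], [0.492, 0.116]] sides 0.057 0.091
```

View pics/c1.png

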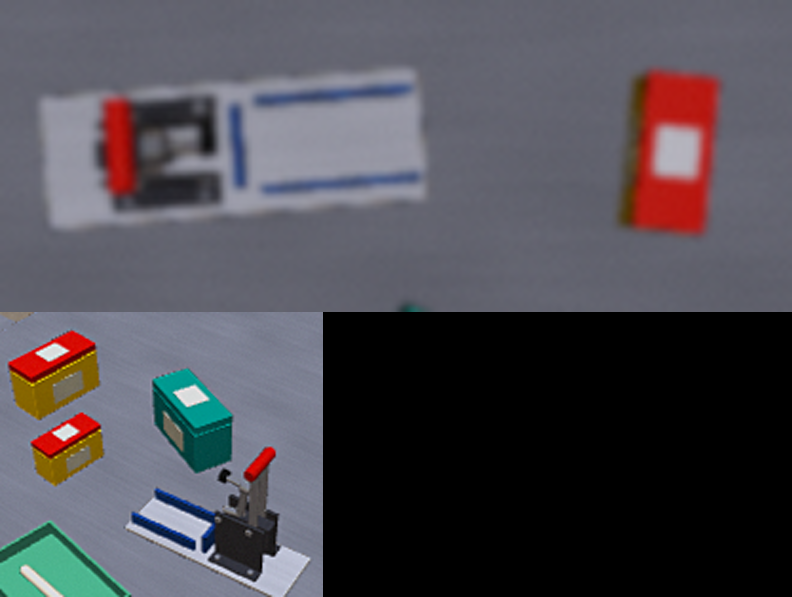

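The crop confirms a small yellow box with a red lid, and its lid measures 109×50 mm at z=70 mm as it should. Now the dock frame, then the first move.

```bash
cat >> h.py <<'E'
def st():
    s=observe(); M=R.from_rotvec(s["ee_rot"]).as_matrix()
    print("t",round(s["clock"],2),"p",np.round(s["position"],4),"xang",np.degrees(np.arctan2(M[1,0],M[0,0])).round(2),"z",M[:,2].round(3),"F",np.round(s["force"],1),"w",round(s["width"],3),"j",np.round(s["joints"],2))
    return s,M
def to(p):
    s,M=st(); print("tool shift to",np.round(p,4),":",(M.T@(np.array(p)-s["position"])).round(4))
E
python3 - <<'E'
from h import *
t=get_image("top")
k=np.vstack([b[1] for b in blobs(t,"plate",(250,190,350,240))]).astype(np.float32)
r=cv2.minAreaRect(k);w=np.array([ray("top",c,.008)[:2] for c in cv2.boxPoints(r)]);print("plate",w.round(4).tolist())
h=cv2.cvtColor(np.ascontiguousarray(t[195:235,290:345]),cv2.COLOR_RGB2HSV).astype(int)
m=((h[...,0]>98)&(h[...,0]<128)&(h[...,1]>95)).astype(np.uint8)
n,l,st_,c=cv2.connectedComponentsWithStats(m)
for i in range(1,n):
    if st_[i,4]<8: continue
    ys,xs=np.nonzero(l==i); q=np.array([ray("top",(x+290,y+195),.028)[:2] for x,y in zip(xs,ys)])
    vx,vy,_,_=cv2.fitLine(q.astype(np.float32),2,0,.01,.01).ravel(); d=np.array([vx,vy])
    pr=(q-q.mean(0))@d;print("blue",len(q),"px",c[i]+[290,195],"mean",q.mean(0).round(4),"ang",np.degrees(np.arctan2(vy,vx)).round(1),"len",np.ptp(pr).round(3))
s=to([.5505-.015*np.cos(np.radians(-5.5)),-.3222+.015*np.sin(np.radians(5.5)),.15])
E
```

```text
plate [[0.5837, 0.1267], [0.6099, -0.1428], [0.52, -0.1511], [0.4942, 0.1172]]
blue 41 px [320.46341463 204.19512195] mean [ 0.5907 -0.0895] ang -85.1 len 0.104
blue 32 px [299.   215.25] mean [ 0.5516 -0.0161] ang 6.4 len 0.055
blue 11 px [329. 222.] mean [ 0.5297 -0.1196] ang -89.3 len 0.034
blue 10 px [316.5 223. ] mean [ 0.5257 -0.0766] ang -89.3 len 0.031
t 0.25 p [ 0.2188 -0.5852  0.2374] xang 20.5 z [-0.     0.001 -1.   ] F [-0.4  0.  -0.4] w 0.999 j [ 1.11  0.43  0.02  1.57 -0.01  1.13 -0.08]
tool shift to [ 0.5356 -0.3208  0.15  ] : [ 0.3894 -0.1368  0.0874]
```

```bash
python3 -m pendant '[0,0,0,0,0,0.15,0.0918,0,0,0,0,0,0.15,0.0918,0,0,0,0,0,0.15,0.0918]' 30
```

```text
clock: 0.62
position: [0.2188, -0.5854, 0.2376]
ee_rot: [-3.138, 0.153, 0.0]
force: [0.0, 0.8, 0.3]
width: 0.997
gripper_force: 0.0
```

```bash
python3 -m pendant '[0.036,-0.037,0,0,0,0,0.0918,0.036,-0.037,0,0,0,0,0.0918,0.036,-0.037,0,0,0,0,0.0918,0.036,-0.037,0,0,0,0,0.0918,0.036,-0.037,0,0,0,0,0.0918,0.036,-0.037,0,0,0,0,0.0918,0.036,-0.037,0,0,0,0,0.0918,0.036,-0.037,0.02,0,0,0,0.0918,0,0,0.05,0,0,0,0.0918,0,0,0,0,0,0,0.0918]' && python3 - <<'E'
from h import *
t=get_image("top");s=get_image("scene")
to([.5356,-.3208,.047])
a=cv2.resize(t[170:260,330:460],None,fx=3.2,fy=3.2,interpolation=2);b=cv2.resize(s[110:220,205:335],None,fx=3.2,fy=3.2,interpolation=2)[:288]
cv2.imwrite("pics/c2.png",np.hstack([a,b])[:,:800,::-1])
E
```

```text
clock: 1.88
position: [0.5306, -0.3157, 0.1643]
ee_rot: [-3.135, 0.143, 0.011]
force: [-0.8, 0.0, -0.1]
width: 0.997
gripper_force: 0.0
t 1.98 p [ 0.5325 -0.3182  0.1686] xang -5.36 z [-0. -0. -1.] F [0.5 0.6 0.4] w 1.001 j [ 0.45  0.49  0.01  1.67 -0.    0.98 -1.21]
tool shift to [ 0.5356 -0.3208  0.047 ] : [0.0034 0.0023 0.1216]
```

View pics/c2.png

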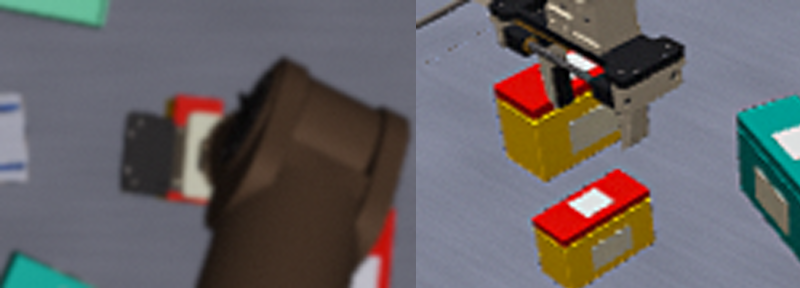

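The pictures show the open gripper standing over the small yellow box, with its finger at the box's left edge in the top crop at (150,155). The scene crop shows the box clear below it at (590,215). Next I descend and grip.

```bash
python3 -m pendant '[0.003,0.002,0.04,0,0,0,0.0918,0,0,0.04,0,0,0,0.0918,0,0,0.03,0,0,0,0.0918,0,0,0.012,0,0,0,0.0918,0,0,0,0,0,0,0.0918,0,0,0,0,0,0,0.03,0,0,0,0,0,0,0.03,0,0,0,0,0,0,0.03,0,0,0,0,0,0,0.03,0,0,0,0,0,0,0.03]' 30; python3 -c "
from h import *
st()"
```

```text
clock: 3.22
position: [0.5358, -0.3197, 0.0459]
ee_rot: [3.138, -0.145, 0.0]
force: [0.3, -0.6, 0.5]
width: 0.541
gripper_force: 29.9
t 3.23 p [ 0.5358 -0.3197  0.0459] xang -5.29 z [ 0. -0. -1.] F [ 0.3 -0.6  0.5] w 0.541 j [ 0.45  0.64  0.    1.76 -0.    0.74 -1.21]
```

```bash
python3 -m pendant '[0,0,-0.02,0,0,0,0.03,0,0,-0.045,0,0,0,0.03,0,0,-0.045,0,0,0,0.03,0,0,-0.045,0,0,0,0.03,0,0,0,0,0,-0.176,0.03,0,0,0,0,0,-0.176,0.03,0,0,0,0,0,-0.176,0.03,0,0,0,0,0,-0.176,0.03,0,0,0,0,0,-0.176,0.03,0,0,0,0,0,-0.176,0.03]'; python3 -m pendant '[0,0,0,0,0,-0.176,0.03,0,0,0,0,0,-0.176,0.03,0,0,0,0,0,-0.176,0.03,0,0,0,0,0,-0.175,0.03,0,0,0,0,0,0,0.03]'; python3 -c "
from h import *
to([.5623,-.1195,.2])"
```

```text
clock: 4.47
position: [0.5353, -0.3194, 0.2003]
ee_rot: [-2.779, -1.464, 0.001]
force: [-0.1, 0.3, -2.1]
width: 0.541
gripper_force: 30.0
clock: 5.1
position: [0.5353, -0.3196, 0.2003]
ee_rot: [-2.113, -2.323, 0.0]
force: [0.6, 0.8, -0.7]
width: 0.542
gripper_force: 30.0
t 5.1 p [ 0.5353 -0.3196  0.2003] xang 95.41 z [-0.001  0.001 -1.   ] F [ 0.6  0.8 -0.7] w 0.542 j [ 0.72  0.5  -0.4   1.6   0.21  1.09  0.36]
tool shift to [ 0.5623 -0.1195  0.2   ] : [0.1967 0.0458 0.0004]
```

Move over, lower part-way to a box underside of about 45 mm, and look.

```bash
python3 -m pendant '[0.04,0.009,0,0,0,0,0.03,0.04,0.01,0,0,0,0,0.03,0.04,0.01,0,0,0,0,0.03,0.04,0.009,0,0,0,0,0.03,0.037,0.008,0.02,0,0,0,0.03,0,0,0.045,0,0,0,0.03,0,0,0.042,0,0,0,0.03,0,0,0,0,0,0,0.03,0,0,0,0,0,0,0.03]'; python3 - <<'E'
from h import *
t=get_image("top");s=get_image("scene")
to([.5623,-.1195,.055])
# lid corners of held box per kinematics -> projected
sx,M=st()
p=np.array(sx["position"])
c=p+M[:,0]*.0148; zt=p[2]+.024
pts=[c+M[:,0]*a*.055+M[:,1]*b*.025 for a in(1,-1) for b in(1,-1)]
b=cv2.resize(s[150:270,255:405],None,fx=5,fy=5,interpolation=2)
for q in pts:
    q=q.copy();q[2]=zt
    u=(proj("scene",q)-[255,150]+.5)*5; cv2.circle(b,tuple(int(v) for v in u),4,(0,255,0),1)
cv2.imwrite("pics/c3.png",b[:,:,::-1])
E
```

```text
clock: 6.22
position: [0.5635, -0.119, 0.0951]
ee_rot: [2.114, 2.322, 0.001]
force: [-0.1, -0.5, -0.7]
width: 0.546
gripper_force: 30.0
t 6.33 p [ 0.564  -0.1192  0.0957] xang 95.42 z [ 0.003 -0.001 -1.   ] F [-0.3  0.4 -1.5] w 0.541 j [ 0.41  0.55 -0.41  1.83  0.29  0.82 -0.05]
tool shift to [ 0.5623 -0.1195  0.055 ] : [-0.0001 -0.0019  0.0407]
t 6.33 p [ 0.564  -0.1192  0.0957] xang 95.42 z [ 0.003 -0.001 -1.   ] F [-0.3  0.4 -1.5] w 0.541 j [ 0.41  0.55 -0.41  1.83  0.29  0.82 -0.05]
```

View pics/c3.png

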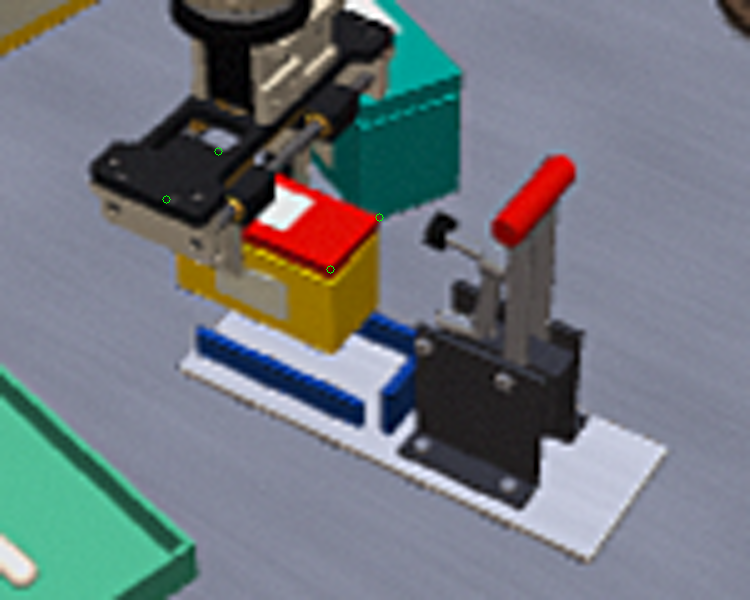

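The picture shows the box hanging upright above the cradle. Its near lid corner at (330,270) lies on the projected mark, and the pad is at (437,232), clear of the gripper. I lower it carefully.

```bash
python3 -m pendant '[0,-0.0018,0.008,0,0,0,0.03,0,0,0.01,0,0,0,0.03,0,0,0,0,0,0,0.03,0,0,0.002,0,0,0,0.03,0,0,0.002,0,0,0,0.03,0,0,0.002,0,0,0,0.03]'; python3 -m pendant '[0,0,0.002,0,0,0,0.03,0,0,0.002,0,0,0,0.03]';  python3 -c "
from h import *
to([.5623,-.1195,.055])"
```

```text
clock: 7.08
position: [0.5609, -0.1192, 0.0697]
ee_rot: [2.112, 2.325, 0.0]
force: [-0.1, 0.5, -1.6]
width: 0.542
gripper_force: 30.0
clock: 7.32
position: [0.5609, -0.1192, 0.0656]
ee_rot: [2.112, 2.325, 0.0]
force: [0.0, 0.1, -1.3]
width: 0.545
gripper_force: 30.0
t 7.33 p [ 0.5609 -0.1192  0.0656] xang 95.49 z [ 0. -0. -1.] F [ 0.   0.1 -1.3] w 0.545 j [ 0.4   0.58 -0.4   1.85  0.31  0.77 -0.07]
tool shift to [ 0.5623 -0.1195  0.055 ] : [-0.0004  0.0014  0.0106]
```

```bash
python3 -m pendant '[0,0.0012,0.005,0,0,0,0.03,0,0,0.004,0,0,0,0.03,0,0,0,0,0,0,0.03,0,0,0.001,0,0,0,0.03,0,0,0,0,0,0,0.03]'; python3 -m pendant '[0,0,0.001,0,0,0,0.03,0,0,0,0,0,0,0.03]';
```

```text
clock: 7.95
position: [0.5621, -0.1191, 0.0558]
ee_rot: [2.112, 2.325, -0.0]
force: [-0.0, -1.0, -2.2]
width: 0.538
gripper_force: 30.0
clock: 8.2
position: [0.562, -0.1191, 0.0547]
ee_rot: [2.112, 2.325, -0.0]
force: [-0.7, -1.0, -2.6]
width: 0.544
gripper_force: 30.0
```

```bash
python3 -m pendant '[0.005,0,0.0005,0,0,0,0.03,0.007,0,0,0,0,0,0.03,0.007,0,0,0,0,0,0.03,0.004,0,0,0,0,0,0.03,0,0,0,0,0,0,0.03,0.001,0,0,0,0,0,0.03,0.001,0,0,0,0,0,0.03]'; for i in 1 2 ; do python3 -m pendant '[0.001,0,0,0,0,0,0.03,0,0,0,0,0,0,0.03]'|grep -E "pos|^force"; done
```

```text
clock: 9.07
position: [0.5597, -0.0945, 0.0542]
ee_rot: [2.113, 2.325, -0.0]
force: [-0.1, -0.2, -1.4]
width: 0.547
gripper_force: 30.0
position: [0.5596, -0.0931, 0.0542]
force: [-0.1, -0.5, -1.6]
position: [0.5595, -0.0921, 0.0542]
force: [0.1, -0.2, -1.9]
```

```bash
python3 -m pendant '[0.001,0,0,0,0,0,0.03,0,0,0,0,0,0,0.03]'|grep -E "pos|^force";  python3 -m pendant '[0.001,0,0,0,0,0,0.03,0,0,0,0,0,0,0.03]'|grep -E "pos|^force"; python3 -m pendant '[0.0007,0,0,0,0,0,0.03,0,0,0,0,0,0,0.03]'|grep -E "pos|^force"
```

```text
position: [0.5594, -0.0911, 0.0542]
force: [0.1, -0.5, -1.7]
position: [0.5593, -0.0901, 0.0542]
force: [-0.1, 0.5, -2.6]
position: [0.5592, -0.0895, 0.0542]
force: [-0.2, 0.6, -1.6]
```

```bash
python3 -m pendant '[0.0007,0,0,0,0,0,0.03,0,0,0,0,0,0,0.03]'|grep -E "pos|^force"
```

```text
position: [0.5591, -0.0887, 0.0542]
force: [-0.1, 0.1, -2.0]
```

```bash
python3 -m pendant '[0.0008,0,0,0,0,0,0.03,0,0,0,0,0,0,0.03]'|grep -E "pos|^force"
```

```text
position: [0.559, -0.0882, 0.0542]
force: [0.3, -1.1, -1.4]
```

```bash
python3 -m pendant '[0.0008,0,0,0,0,0,0.03,0,0,0,0,0,0,0.03]'|grep -E "pos|^force"
```

```text
position: [0.5591, -0.0881, 0.0543]
force: [0.6, -4.5, -0.4]
```

```bash
python3 - <<'E'
from h import *
s=get_image("scene");cv2.imwrite("pics/c4.png",cv2.resize(s[170:260,275:385],None,fx=6,fy=6,interpolation=2)[:,:,::-1])
E
```

```text
(no output)
```

View pics/c4.png

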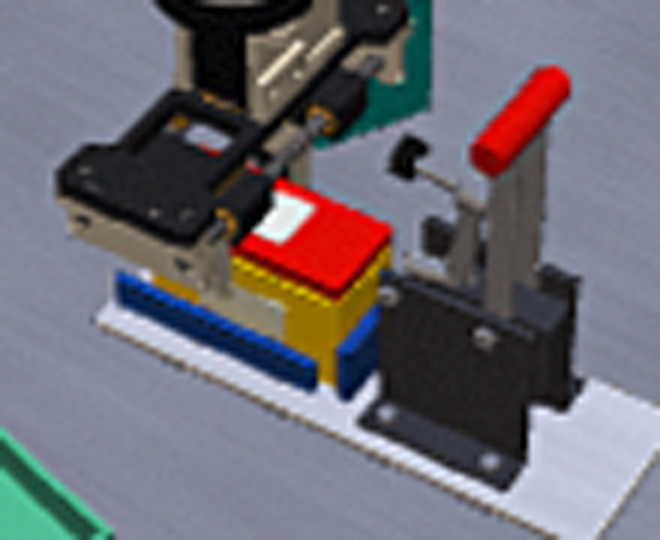

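The box sits between the rails with its end on the blue stop, at about (340,385) in the picture, and the contact force is about 4.5 N. I seat it, release and rise.

```bash
python3 -m pendant '[0,0,0.0004,0,0,0,0.03,0,0,0,0,0,0,0.06,0,0,0,0,0,0,0.075,0,0,0,0,0,0,0.075,0,0,0,0,0,0,0.075]'; python3 -m pendant '[0,0,-0.02,0,0,0,0.075,0,0,-0.04,0,0,0,0.075,0,0,-0.05,0,0,0,0.075,0,0,-0.05,0,0,0,0.075,0,0,-0.05,0,0,0,0,0,0,-0.03,0,0,0,0,0,0,0,0,0,0,0]'; python3 - <<'E'
from h import *
t=get_image("top");s=get_image("scene");st()
u=np.array([np.cos(np.radians(95.5)),np.sin(np.radians(95.5))]);v=np.array([-u[1],u[0]]);o=np.array([.5527,-.0200])
# lid in dock coords, scene view
a,k=blobs(s,"red",(300,190,345,225))[0]
q=np.array([ray("scene",p,.078)[:2]-o for p in k]);print("lid dock x",(q@u).min().round(4),(q@u).max().round(4),"y",(q@v).min().round(4),(q@v).max().round(4))
for n,im,roi in(("scene",s,(345,170,380,205)),):
    for a,k in blobs(im,"red",roi): print("bar px",cv2.minAreaRect(k.astype(np.float32))[0])
cv2.imwrite("pics/c5.png",cv2.resize(s[150:260,275:395],None,fx=5,fy=5,interpolation=2)[:,:,::-1])
e=lambda th:np.r_[o+u*(.075+.11*np.cos(th)),.085+.11*np.sin(th)]
for d in(81,85,89,93,97): print(d,proj("scene",e(np.radians(d))).round(1),proj("top",e(np.radians(d))).round(1))
E
```

```text
clock: 11.75
position: [0.559, -0.0869, 0.0538]
ee_rot: [-2.112, -2.326, -0.0]
force: [-0.4, -0.4, -0.7]
width: 0.811
gripper_force: 0.0
clock: 12.62
position: [0.5602, -0.087, 0.2964]
ee_rot: [2.11, 2.323, 0.004]
force: [0.4, -0.1, 0.6]
width: 0.541
gripper_force: 0.0
t 12.72 p [ 0.5587 -0.0872  0.2933] xang 95.5 z [-0. -0. -1.] F [-0.3 -0.8  0.7] w 0.451 j [ 0.41  0.34 -0.47  1.61  0.16  1.23  0.  ]
lid dock x -0.1061 0.0047 y -0.0309 0.0255
bar px (361.2172546386719, 189.693115234375)
81 [366.7 193.1] [268.4 215.3]
85 [364.  191.7] [270.9 215.1]
89 [361.4 190.6] [273.4 214.9]
93 [358.7 189.6] [276.  214.7]
97 [356.  188.7] [278.5 214.5]
```

View pics/c5.png

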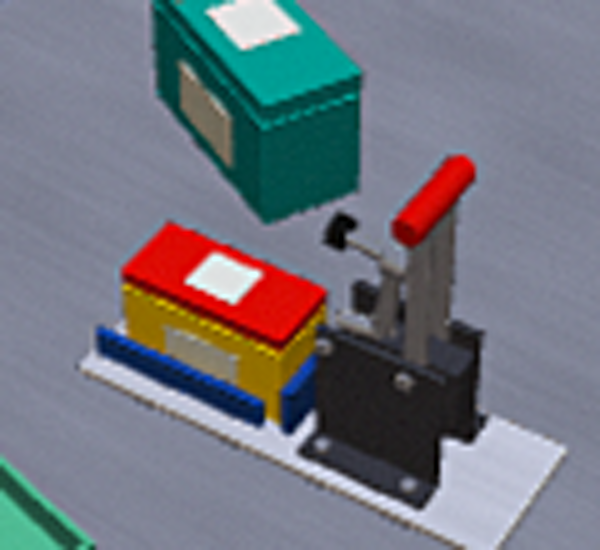

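The box is upright and home between the rails. The lid edges measured in the scene image at dock x about −106 to +5 mm agree with this to within the view's coarseness. The bar is at pixel (361,190), so the handle is at about 89°. Now I go to the −x side of the bar with shut fingers, tips at bar height.

```bash
python3 -m pendant '[0.03,0,0,0,0,0,0,0.04,0,0,0,0,0,0,0.04,0,0,0,0,0,0,0.0055,0,0.03,0,0,0,0,0,0,0.03,0,0,0,0,0,0,0.02,0,0,0,0,0,0,0.01,0,0,0,0,0,0,0,0,0,0,0]' 30; python3 - <<'E'
from h import *
s,M=st()
u=np.array([np.cos(np.radians(95.5)),np.sin(np.radians(95.5))]);v=np.array([-u[1],u[0]]);o=np.array([.5527,-.0200])
d=np.array(s["position"][:2])-o;print("dock x,y",d@u,d@v,"tip z",s["position"][2]-.011)
i=get_image("scene");cv2.imwrite("pics/c6.png",cv2.resize(i[120:240,300:420],None,fx=5,fy=5,interpolation=2)[:,:,::-1])
E
```

```text
clock: 13.72
position: [0.5473, 0.0277, 0.2028]
ee_rot: [-2.111, -2.324, 0.002]
force: [-0.2, 0.5, 1.6]
width: 0.002
gripper_force: 0.0
t 13.72 p [0.5473 0.0277 0.2028] xang 95.5 z [-0.002 -0.    -1.   ] F [-0.2  0.5  1.6] w 0.002 j [ 0.23  0.4  -0.51  1.77  0.22  1.03 -0.26]
dock x,y 0.04795818295196929 0.0008425995890166486 tip z 0.19179484349357678
```

View pics/c6.png

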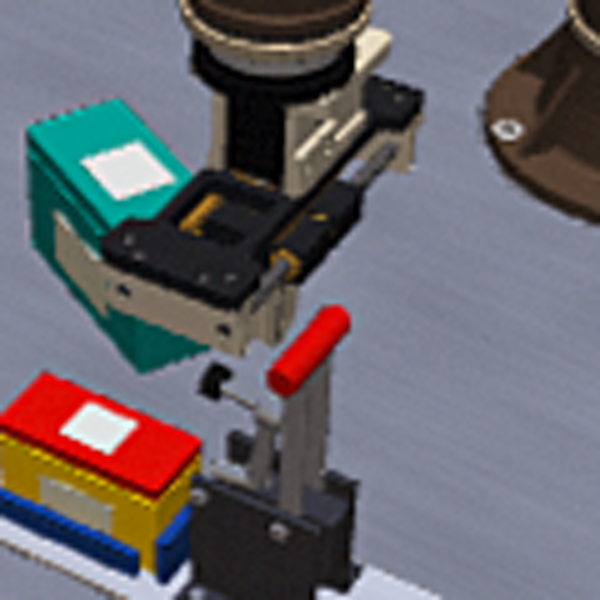

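The picture shows shut fingers at (260,350) just to the −x side of the red bar at (310,350), with the pad at (213,380) below and clear. I start the push.

```bash
python3 -m pendant '[0.006,0,0,0,0,0,0,0.006,0,0,0,0,0,0,0.008,0,0,0,0,0,0,0.008,0,0.001,0,0,0,0,0.0095,0,0.001,0,0,0,0,0.0095,0,0.0015,0,0,0,0]'; python3 -m pendant '[0.009,0,0.003,0,0,0,0,0.009,0,0.003,0,0,0,0,0,0,0,0,0,0,0]'; python3 - <<'E'
from h import *
s,M=st()
u=np.array([np.cos(np.radians(95.5)),np.sin(np.radians(95.5))]);v=np.array([-u[1],u[0]]);o=np.array([.5527,-.0200])
d=np.array(s["position"][:2])-o;print("dock x,y",d@u,d@v,"tip z",s["position"][2]-.011)
i=get_image("scene")
k=blobs(i,"red",(340,160,400,230))
for a,c in k: print(a,cv2.minAreaRect(c.astype(np.float32))[0])
for t in(75,70,65,60,55,50): print(t,proj("scene",np.r_[o+u*(.075+.11*np.cos(np.radians(t))),.085+.11*np.sin(np.radians(t))]).round(1))
cv2.imwrite("pics/c7.png",cv2.resize(i[120:240,300:420],None,fx=5,fy=5,interpolation=2)[:,:,::-1])
E
```

```text
clock: 14.52
position: [0.5432, 0.0752, 0.2]
ee_rot: [-2.112, -2.325, 0.0]
force: [0.2, -1.3, -0.6]
width: 0.005
gripper_force: 1.0
clock: 14.9
position: [0.5412, 0.0939, 0.194]
ee_rot: [-2.11, -2.326, -0.0]
force: [1.0, -0.0, 0.3]
width: 0.009
gripper_force: 0.0
t 14.9 p [0.5412 0.0939 0.194 ] xang 95.59 z [-0.001  0.001 -1.   ] F [ 1.  -0.   0.3] w 0.009 j [ 0.12  0.41 -0.52  1.78  0.23  1.01 -0.39]
dock x,y 0.11444722708286054 0.0005231877137809092 tip z 0.1830095074569717
117.5 (381.7549743652344, 202.79953002929688)
75 [370.6 195.4]
70 [373.8 197.5]
65 [376.9 199.9]
60 [379.8 202.4]
55 [382.5 205.1]
50 [385.1 207.9]
```

View pics/c7.png

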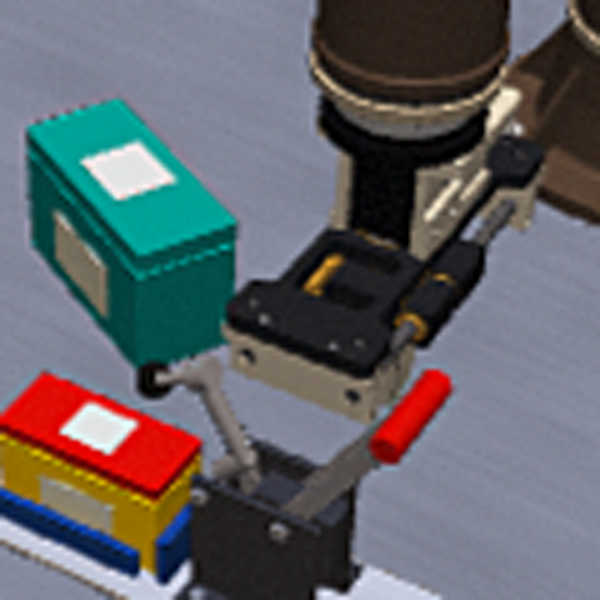

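Handle at about 57° (bar pixel (382,203)), with the pad arm swinging over to −x at (150,380). I continue to about 45°, then shift on top of the bar and press down to about 20°.

```bash
python3 -m pendant '[0.0075,0,0.0045,0,0,0,0,0.0075,0,0.0045,0,0,0,0,0.0075,0,0.006,0,0,0,0,0,0,-0.012,0,0,0,0,0.015,0,0,0,0,0,0,0.005,0,0.003,0,0,0,0,0.003,0,0.007,0,0,0,0,0.004,0,0.007,0,0,0,0,0.004,0,0.007,0,0,0,0]'; python3 -m pendant '[0.003,0,0.007,0,0,0,0,0.003,0,0.007,0,0,0,0,0.002,0,0.007,0,0,0,0,0,0,0,0,0,0,0]'; python3 - <<'E'
from h import *
s,M=st()
u=np.array([np.cos(np.radians(95.5)),np.sin(np.radians(95.5))]);v=np.array([-u[1],u[0]]);o=np.array([.5527,-.0200])
d=np.array(s["position"][:2])-o;print("dock x,y",d@u,d@v,"tip z",s["position"][2]-.011)
i=get_image("scene")
for a,c in blobs(i,"red",(345,170,420,260)): print(a,cv2.minAreaRect(c.astype(np.float32))[0])
for t in(50,45,40,35,30,25,20): print(t,proj("scene",np.r_[o+u*(.075+.11*np.cos(np.radians(t))),.085+.11*np.sin(np.radians(t))]).round(1))
E
```

```text
clock: 16.08
position: [0.5364, 0.1458, 0.1666]
ee_rot: [-2.112, -2.325, 0.001]
force: [0.5, -0.8, 0.6]
width: 0.003
gripper_force: 0.2
clock: 16.58
position: [0.5355, 0.1569, 0.147]
ee_rot: [-2.109, -2.327, -0.005]
force: [-4.6, 6.3, 10.8]
width: 0.004
gripper_force: 5.2
t 16.57 p [0.5355 0.1569 0.147 ] xang 95.63 z [ 0.001  0.004 -1.   ] F [-4.6  6.3 10.8] w 0.004 j [-0.01  0.47 -0.51  1.82  0.28  0.92 -0.55]
dock x,y 0.17773116319635301 0.0001179309751721702 tip z 0.13597369924626906
23.5 (391.5, 230.5)
50 [385.1 207.9]
45 [387.4 210.8]
40 [389.5 213.8]
35 [391.3 216.8]
30 [392.9 219.8]
25 [394.1 222.9]
20 [395.1 225.9]
```

```bash
python3 - <<'E'
from h import *
i=get_image("scene");cv2.imwrite("pics/c8.png",cv2.resize(i[140:260,290:430],None,fx=5,fy=5,interpolation=2)[:,:,::-1]);st()
E
```

```text
t 16.68 p [0.5355 0.1568 0.1472] xang 95.62 z [ 0.001  0.003 -1.   ] F [-4.3  6.2 10.5] w 0.008 j [-0.01  0.47 -0.51  1.82  0.28  0.92 -0.55]
```

View pics/c8.png

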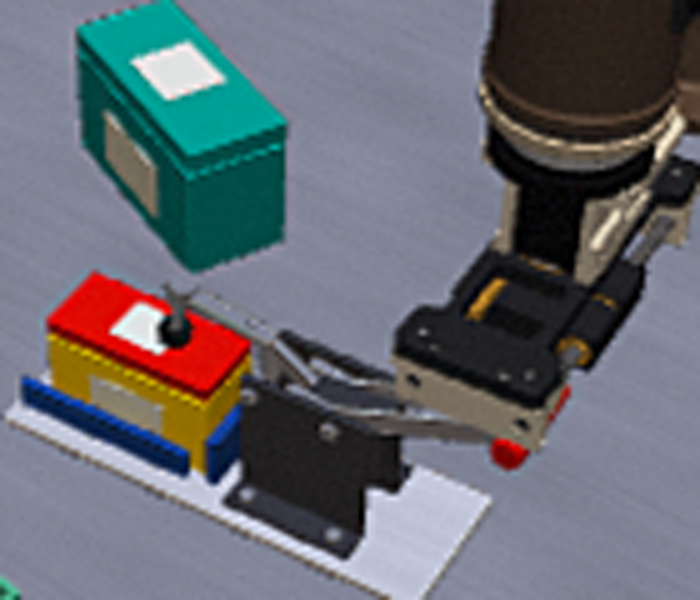

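The fingertips are on top of the bar at (515,440), and the pad hovers over the lid at (175,330). I press on past the dead point.

```bash
python3 -m pendant '[0.001,0,0.003,0,0,0,0,0.001,0,0.003,0,0,0,0]'|grep -E "pos|^force";python3 -m pendant '[0.001,0,0.003,0,0,0,0,0.001,0,0.003,0,0,0,0]'|grep -E "pos|^force"; python3 -m pendant '[0.0005,0,0.003,0,0,0,0,0,0,0,0,0,0,0]'|grep -E "pos|^force"
```

```text
position: [0.5354, 0.1594, 0.1416]
force: [-7.2, 8.4, 14.2]
position: [0.5355, 0.1611, 0.1354]
force: [-2.6, 5.8, 8.5]
position: [0.5357, 0.1599, 0.1316]
force: [0.7, 2.8, 3.6]
```

```bash
python3 -m pendant '[0,0,0.002,0,0,0,0,0,0,0,0,0,0,0]'|grep -E "pos|^force";python3 -m pendant '[0,0,0.002,0,0,0,0,0,0,0,0,0,0,0]'|grep -E "pos|^force"; python3 -m pendant '[0,0,0.001,0,0,0,0,0,0,0,0,0,0,0]'|grep -E "pos|^force"
```

```text
position: [0.5356, 0.1583, 0.1292]
force: [0.0, 2.1, 3.2]
position: [0.5351, 0.1573, 0.1268]
force: [-0.4, 0.1, 0.9]
position: [0.5351, 0.1576, 0.1259]
force: [0.2, -0.3, 0.4]
```

```bash
python3 -m pendant '[0,0,0.001,0,0,0,0,0,0,0,0,0,0,0]'|grep -E "pos|^force"
```

```text
position: [0.5353, 0.158, 0.1252]
force: [0.3, -0.9, 0.6]
```

```bash
python3 -m pendant '[0.004,0,0.001,0,0,0,0,0,0,0,0,0,0,0]'|grep -E "pos|^force"
```

```text
position: [0.5348, 0.1627, 0.1243]
force: [0.6, 0.4, -0.2]
```

```bash
python3 -m pendant '[0,0,0.001,0,0,0,0,0,0,0,0,0,0,0]'|grep -E "pos|^force"
```

```text
position: [0.5349, 0.162, 0.1232]
force: [0.2, -0.8, 0.3]
```

```bash
python3 -m pendant '[0,0,0.001,0,0,0,0,0,0,0,0,0,0,0]'|grep -E "pos|^force"
```

```text
position: [0.5349, 0.1621, 0.1222]
force: [0.7, 0.4, -0.5]
```

```bash
python3 -m pendant '[0,0,0.001,0,0,0,0,0,0,0,0,0,0,0]'|grep -E "pos|^force"
```

```text
position: [0.535, 0.1621, 0.1212]
force: [-0.2, -0.1, -0.0]
```

```bash
python3 -m pendant '[0,0,0.001,0,0,0,0,0,0,0,0,0,0,0]'|grep -E "pos|^force"
```

```text
position: [0.5349, 0.1621, 0.1202]
force: [0.5, 0.5, 1.6]
```

```bash
python3 -m pendant '[0,0,0.001,0,0,0,0,0,0,0,0,0,0,0]'|grep -E "pos|^force"
```

```text
position: [0.5351, 0.1622, 0.1198]
force: [-1.0, -0.8, 6.2]
```

```bash
python3 -m pendant '[0,0,0.0008,0,0,0,0,0,0,0,0,0,0,0]'|grep -E "pos|^force"
```

```text
position: [0.5352, 0.1622, 0.1195]
force: [-4.5, -1.8, 11.7]
```

Rigid contact on the end stop (bar centre about 100 mm, within 94–105.5). I bring it to about 15 N, hold, then check.

```bash
python3 -m pendant '[0,0,0.0004,0,0,0,0,0,0,0,0,0,0,0]'|grep -E "pos|^force"; python3 -m pendant '[0,0,0,0,0,0,0,0,0,0,0,0,0,0,0,0,0,0,0,0,0]'|grep -E "pos|^force"
```

```text
position: [0.5352, 0.1622, 0.1194]
force: [-4.0, -2.3, 15.1]
position: [0.5352, 0.1622, 0.1194]
force: [-3.5, -1.7, 14.5]
```

```bash
python3 -m pendant '[0,0,0,0,0,0,0,0,0,0,0,0,0,0,0,0,0,0,0,0,0]'|grep -E "pos|^force"; python3 -m pendant '[0,0,-0.005,0,0,0,0,0,0,-0.03,0,0,0,0,0,0,-0.05,0,0,0,0,0,0,-0.05,0,0,0,0,0,0,-0.04,0,0,0,0,0,0,0,0,0,0,0,0,0,0,0,0,0,0]'|grep -E "pos|^force"; python3 - <<'E'
from h import *
i=get_image("scene");cv2.imwrite("pics/c9.png",cv2.resize(i[140:260,280:420],None,fx=5,fy=5,interpolation=2)[:,:,::-1]);st()
o=np.array([.5527,-.0200]);u=np.array([np.cos(np.radians(95.5)),np.sin(np.radians(95.5))])
for a,c in blobs(i,"red",(360,200,420,260)): print(a,cv2.minAreaRect(c.astype(np.float32))[0])
for t in(5,8,11,14): print(t,proj("scene",np.r_[o+u*(.075+.11*np.cos(np.radians(t))),.085+.11*np.sin(np.radians(t))]).round(1))
E
```

```text
position: [0.5352, 0.1622, 0.1194]
force: [-5.6, -2.1, 15.3]
position: [0.5347, 0.1619, 0.2924]
force: [-0.1, 0.3, -0.2]
t 22.1 p [0.5345 0.1617 0.2919] xang 95.49 z [-0.002 -0.001 -1.   ] F [ 0.1  0.4 -0.2] w 0.008 j [ 0.02  0.34 -0.55  1.62  0.19  1.23 -0.47]
110.0 (397.06378173828125, 232.1946258544922)
5 [396.2 234.4]
8 [396.2 232.7]
11 [396.1 231.1]
14 [395.8 229.4]
```

View pics/c9.png

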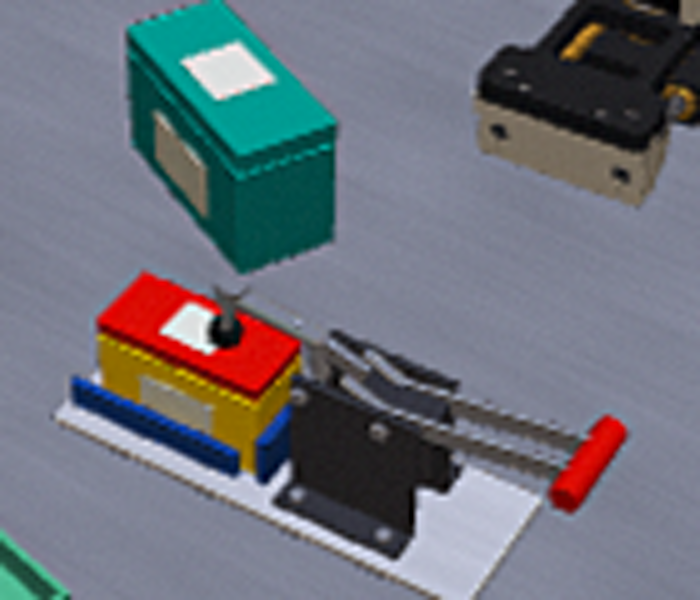

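The handle rests at about 8–9° on its end stop (bar pixel (397,232)). The pad is on the lid at crop (225,330), the box is upright against the stop, and the robot is clear.

```bash
python3 -c "
from cell import sign_off;print(sign_off())"
```

```text
the job is handed in; nothing more can be done
None
```

I put the yellow sharps box upright in the cradle, home on the blue stop with about 4.5 N, and let go. I then pushed the clamp handle over onto its end stop and held it there at about 15 N; the pad is on the lid, and the job was handed in at about 22 s with no verdict returned.

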